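# Push a filter cassette under the spring-closed light cover

### The job

Hold the spring-closed light cover of the filter nest open by pushing its steel lift bar sideways with one fingertip, and with the other fingertip push the white cassette along its lane, under the open cover, until it is fully home against the stop. Then take the fingers away so that the cover springs fully shut over the cassette. Do not grasp or lift the cassette, and do not disturb the other things on the table.

Things in the scene. Friction and masses are not known exactly. Their poses are not given: they have to be found in the camera images.
- nest: Filter nest, fixed: aluminium base plate 8 mm thick (own x -175 to 75, y -40 to 58 mm). Origin at table height under the middle of the mouth (front face of the cover's lip); +x push direction, +y left of the lane, z up. Two low rails (tops 14 mm above the table, x -165 to 70, 4 mm wide) bound a lane 47 mm wide centred on y = 0, its floor 8 mm above the table.
- stop (a point): Middle of the near face of the nest's aluminium stop block, at nest x = 60, y = 0 mm, 20 mm above the table; the block is 40 mm wide, its top 32 mm above the table. The cassette's front face rests on it when fully home.
- hinge (a point): Point on the cover's hinge axis, at nest x = -65 mm. The axis runs along nest x at y = +28 mm (left of the lane), 14 mm above the table; its hinge blocks, 6 mm long with tops 22 mm above the table, stand at x = -171 and 71 mm.
- cover (a joint): Angle of the spring-closed light cover, rad: 0 shut, grows as it opens, stop at 1.1. Its right side rises while its lift bar swings down to the left. The cassette passes from about 0.8; hold it at 0.9 to 1.05. When open, the plate stands slanting above the holding finger's line, so keep the fingers short of nest x = 0. The spring shuts it whenever let go: 1 to 6 N sideways at the bar.
- lift_bar (a point): Point on the axis of the cover's steel lift bar at nest x = -65 mm. The bar is 8 mm thick, parallel to the hinge axis and 38 mm from it, from x = -165 to 64 mm, with a leg to the hinge at each end only. At angle q it is at nest y = 28 + 38 sin q, 14 + 38 cos q mm above the table. A finger to its right, tip 18 to 24 mm above the table, opens it by moving left and can slide along it.
- lip (a point): Middle of the lower edge of the cover's front lip. The cover's black plate (nest x 0 to 64, when shut y 27 to -29 mm, underside 51 mm above the table) reaches from the bar to the right over the nest; the lip at its front, 3 mm thick, hangs down to 34 mm above the table and blocks the cassette while shut. Moves with the cover.
- cassette: The white filter cassette, loose: block 50 mm long (own x, along the lane), 44 wide, 38 high with a round window in its top, and behind it a tongue 30 mm wide and 20 high whose end face (to be pushed) is at own x = -49 mm. 0.08 to 0.15 kg. Origin under the block's centre. Starts in the lane 10 to 40 mm short of the lip. Fully home: origin at nest x = 35, tongue end at -14 mm, passing under the lip.
- post: Bystander: steel optical post 12.6 mm thick and 72 mm high on a 32 mm foot, standing left of the nest; origin at the foot's underside.
- lens_tube: Bystander: black tube 31 mm in diameter, 40 mm high, standing left of the nest near its far end; origin at the centre of its underside.
- dome: Bystander: white dome in a black ring, 92 mm in diameter, 58 mm high, right of the nest's far end; origin at the centre of its underside.
- hex_driver: Bystander: hex driver lying flat, 160 mm long, 16 mm high, well to the right of the nest; origin on the table near the front of its black handle.
- screw_tray: Bystander: grey divided tray 120 x 90 x 30 mm, far left; origin at the centre of its underside.
- spray: Bystander: clear bottle 52 mm in diameter, 140 mm high, far right; origin at the centre of its underside.
- mount: Bystander: dark optic mount, 50 mm square foot, 60 mm high, far left; origin at the centre of its underside.
Things that resemble listed ones, but are neither listed nor needed, are in the scene too. Leave any blue or turquoise look-alike of the cassette alone.

How it is judged:
By the outcome, as a careful person would: the job done as asked, in the order asked, and still so for the second after the job is handed in, with the robot touching nothing.
It also fails if it takes over 35 s, if anything falls off the work surface, if the arm or the gripper's body presses on something with over 40 N, if the wrist force passes 120 N, or if a joint passes its speed limit or range.

### The arm

A 6-joint arm with a two-finger parallel gripper is mounted at the origin on the work surface. World frame = base frame: x ahead of the robot, y to its left, z up, the work surface at z = 0. Lengths are in m, angles in degrees, forces in N, time in s.
With the tool pointing down it reaches from about 0.275 to 0.975 m from the base axis. Payload 8.4 kg.
Tool frame: the origin (TCP) lies between the finger pads; the fingertips stand 19 mm ahead of it and the grasp point (between the pads) is the TCP; y points along the fingers, x is the direction in which the jaws open and shut, and the axes are right-handed (so a half turn about y gives the same grasp; the last joint's range is limited). The gripper opens to 92 mm and grips with 3 to 60 N. Pads are 20 mm wide; open, the fingers measure 128 mm over their backs; the gripper's body (75 mm by 189 mm) begins 69 mm behind the grasp point.
Start: joints at [-77.315, 20.225, 93.587, -0, 66.188, -0.138], TCP at [0.139, -0.609, 0.234] pointing down, gripper open.
Joint ranges: [-150.9, 150.9], [-52.94, 120.26], [3.33, 152.33], [-74.26, 254.26], [0, 154.13], [-172.89, 172.89]. Speed limits (degrees/s): [127.2, 127.2, 159.86, 180, 180, 180].

### API

Orientations are given as a 3x3 rotation matrix whose columns are the frame's x, y, z axes.
In Python, from cell import manip gives the robot as it stands.
- The arm moves only by the shell command python3 -m creep 'ROWS' [FORCE]. ROWS is JSON, a list of rows, each a list of 7 numbers: the shift along the tool's x, y, z in mm, then the turn, a rotation vector about the tool's x, y, z in degrees, then the finger opening in mm, from 0 to 91.9. In form: [[tx, ty, tz, rx, ry, rz, fingers], ...]. A call has 1 to 20 rows; each row shifts and turns the commanded pose from where the row before left it, along the tool's axes as they then stand; what a row does not reach is not made up. A row lasts 1/8 s, in which the tool goes at most 62.5 mm and 10.7 degrees, less where a joint would pass 70% of its speed; a pose out of reach is approached as far as the arm can. A call is refused whole if a number of a shift passes 62.5 or a number of a turn 10.7, either way. A call with a gripper value outside its range is refused whole. The fingers move at their own pace and stop on an object; FORCE is the grip in N (left out, the last holds). Time passes only in rows, so rows that do not move let the fingers close. It gives the time, the measured TCP pose, the force and the opening at its end, in the units of the state.
- manip.read_state(): the state, without advancing time (a new reading comes with each control period).
- manip.capture(name): name is "side" or "top" or "wrist"; returns a dict with "img" (480x640x3 uint8, red, green, blue), "z_map" (480x640 float32, m along the optical axis (not along the pixel's ray), 0 where there is no reading), "mtx" (3x3 intrinsics, pixels), "world_to_cam" (4x4, takes a point from world to camera coordinates). Camera axes: x right, y down, z forward; pixel columns grow to the right and rows downward; lengths in m; the calibration is good to about 2 mm. A picture is of the moment at which its call begins.
- manip.sign_off(): hands the job in, once; it reports no verdict.
The state is a dict: "time": time; "joints": joint angles; "qvel": joint speeds; "joint_efforts": joint torques, N m; "tool_pos": TCP position; "orientation": TCP orientation; "force": force on the tool from outside, world axes, zero at the start; "ft_torque": the same for the moment, N m; "width": finger opening in m.
Only numpy, scipy, OpenCV 4.12 (cv2) and the standard library are available. Lean on these libraries where they do the work, as an engineer would, in place of code of your own. Each camera call takes 0.05 s, during which the arm holds its last target. There are 200 camera calls.

## Working session

There is one attempt and no reset: what is moved stays moved. The work goes in short steps, Python scripts to look and compute and a shell command to move; the robot and the scene stay as the last step left them, time stands still between calls to the robot, and variables do not carry over. Pictures are saved under pics/ and viewed, about 8 in all and at most 12, crops included, and the job is handed in when it is done.

```bash
ls; mkdir -p pics; python3 - <<'E'
from cell import manip
import cv2,numpy as np
s=manip.read_state();print(s)
for n in("top","side"):
    c=manip.capture(n);cv2.imwrite(f"pics/{n}0.png",c["img"][:,:,::-1]);np.savez(f"{n}0.npz",**c)
    print(n,c["mtx"].tolist(),c["world_to_cam"].round(4).tolist())
E
```

```text
pics
{'time': 0.0, 'joints': array([-7.73152872e+01,  2.02638078e+01,  9.36299833e+01,  3.93680758e-04,
        6.61877300e+01, -1.39365503e-01]), 'qvel': array([ 0.02077541, -0.06807582,  0.0708161 , -0.05179429,  0.07568258,
        0.10344332]), 'joint_efforts': array([-1.41747740e-03, -5.93850303e+01, -3.34217978e+01,  6.95527880e-02,
        2.33988423e-02, -1.12044572e-04]), 'tool_pos': array([ 0.13860032, -0.60894336,  0.2328425 ]), 'orientation': array([[ 2.21955354e-01, -3.06296288e-04,  9.75056782e-01],
       [-9.75055792e-01,  1.38946383e-03,  2.21955565e-01],
       [-1.42279030e-03, -9.99998988e-01,  9.74296566e-06]]), 'force': array([-0.20027376, -0.61790638, -0.07693342]), 'ft_torque': array([-0.00634177, -0.01571593, -0.03400356]), 'width': 0.0921684260116871}
top [[619.586623479821, 0.0, 316.4530048022371], [0.0, 619.586623479821, 238.36910498263867], [0.0, 0.0, 1.0]] [[-0.0044, -0.9999, -0.0151, 0.0088], [-0.9843, 0.007, -0.1761, 0.5624], [0.1762, 0.0141, -0.9843, 1.3031], [0.0, 0.0, 0.0, 1.0]]
side [[461.8971898882967, 0.0, 319.7871679921473], [0.0, 461.8971898882967, 233.63252849762495], [0.0, 0.0, 1.0]] [[-0.9047, -0.4256, 0.0196, 0.5258], [-0.27, 0.5372, -0.799, 0.2295], [0.3295, -0.7282, -0.601, 0.8537], [0.0, 0.0, 0.0, 1.0]]
```

View pics/top0.png

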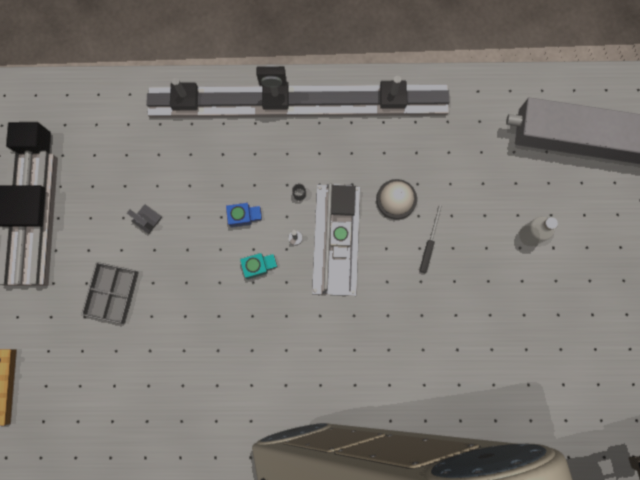

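View pics/side0.png

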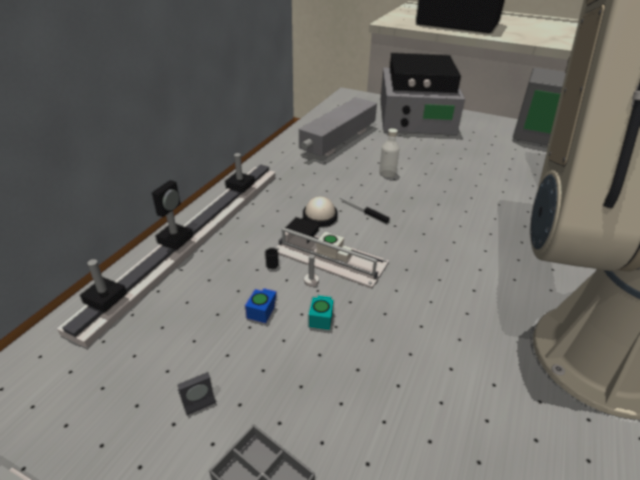

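The top view shows the white cassette at (341,235) in the nest, with tongue toward (340,253). The look-alikes are blue (240,214) and turquoise (255,265), both outside the nest. I choose the white one and check it in a close crop.

```bash
python3 - <<'E'
import cv2
i=cv2.imread("pics/top0.png")[170:310,270:430]
cv2.imwrite("pics/crop1.png",cv2.resize(i,None,fx=4.2,fy=4.2,interpolation=cv2.INTER_CUBIC))
E
```

```text
(no output)
```

View pics/crop1.png

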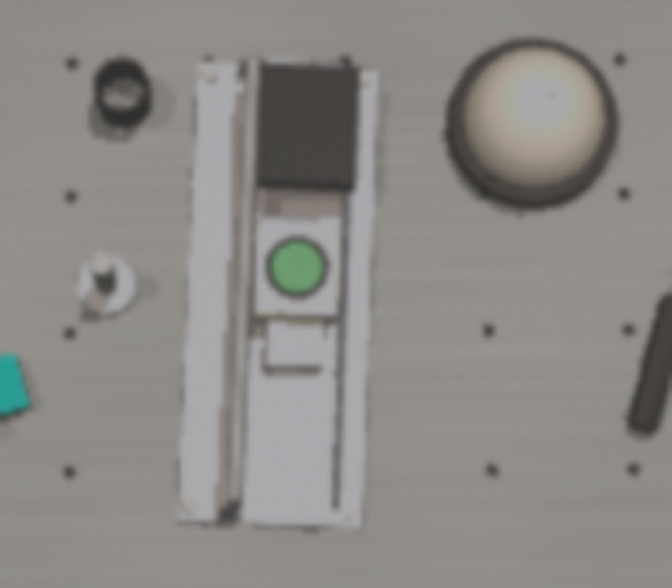

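The crop confirms it: the white cassette with green window is in the lane at crop (297,266), its tongue end is near (293,370), the cover is shut and the bar runs on the left. Now I fit the nest pose to the plate corners.

```bash
cat > h.py <<'E'
import numpy as np,cv2
from scipy.optimize import least_squares
def proj(c,P):
    p=np.c_[P,np.ones(len(P))]@c["world_to_cam"].T; q=p[:,:3]@c["mtx"].T; return q[:,:2]/q[:,2:]
def onplane(c,uv,z):
    W=np.linalg.inv(c["world_to_cam"]); d=W[:3,:3]@np.linalg.inv(c["mtx"])@np.array([*uv,1.]); o=W[:3,3]
    return o+d*(z-o[2])/d[2]
def n2w(t,P):
    P=np.asarray(P,float)/1000; c,s=np.cos(t[2]),np.sin(t[2])
    return np.c_[t[0]+c*P[:,0]-s*P[:,1],t[1]+s*P[:,0]+c*P[:,1],P[:,2]]
def w2n(t,p):
    c,s=np.cos(t[2]),np.sin(t[2]);d=np.asarray(p)-[t[0],t[1],0]
    return 1000*np.array([c*d[0]+s*d[1],-s*d[0]+c*d[1],d[2]])
E
python3 - <<'E'
from h import *
from cell import manip
c=dict(np.load("top0.npz"))
u=np.array([[198,63],[379,72],[178,522],[361,525]])/4.2+[270,170]-.4
P=[[75,58,8],[75,-40,8],[-175,58,8],[-175,-40,8]]
r=least_squares(lambda t:(proj(c,n2w(t,P))-u).ravel(),[.55,-.03,0])
t=r.x;print(t,np.degrees(t[2]),r.fun.reshape(-1,2).round(1).tolist())
np.save("t.npy",t)
f=lambda x,y:np.array([x,y])/4.2+[270,170]-.4
for n,p,z in[("window",(297,266),.046),("tongue end top",(293,368),.028),("block rear top",(295,316),.046),("block front top",(299,218),.046),("plate near L",(255,186),.053),("plate near R",(354,188),.053),("plate far L",(262,64),.053),("post top",(104,258),.072),("bar near",(232,505),.052)]:
    print(n,w2n(t,onplane(c,f(*p),z)).round(1))
print("depth near corners", c["z_map"][int(f(300,450)[1]),int(f(300,450)[0])])
s=manip.read_state();print(w2n(t,s["tool_pos"]), (np.degrees(t[2]-np.arctan2(s["orientation"][1,2],s["orientation"][0,2]))))
E
```

```text
[ 0.61751355 -0.04933416 -0.04949936] -2.836104333890157 [[0.1, -0.1], [-0.2, -0.6], [-0.3, -0.3], [0.4, 0.9]]
window [-42.7   0.5  46. ]
tongue end top [-93.9   0.3  28. ]
block rear top [-69.2   0.6  46. ]
block front top [-17.1   0.5  46. ]
plate near L [-2.5 24.2 53. ]
plate near R [ -1.4 -27.5  53. ]
plate far L [63.4 23.2 53. ]
post top [-47.6  99.9  72. ]
bar near [-169.5   29.1   52. ]
depth near corners 1.3816317
[-450.63165288 -582.7012958   232.95847027] -15.654275471424485
```

Residuals are under 1 px. The cassette origin is at nest x≈-43 and the tongue end at ≈-92 to -94, which fits the given sizes. Next: align the yaw and traverse to hover behind the tongue.

```bash
python3 -m creep '[[0,0,0,0,7.8,0,30],[0,0,0,0,7.8,0,30],[-40.7,0,23.3,0,0,0,30],[-40.7,0,23.3,0,0,0,30],[-40.7,0,23.3,0,0,0,30],[-40.7,0,23.3,0,0,0,30],[-40.7,0,23.3,0,0,0,30],[-40.7,0,23.3,0,0,0,30],[-40.7,0,23.3,0,0,0,30],[-40.7,0,23.3,0,0,0,30],[-40.7,0,23.3,0,0,0,30],[-40.7,0,23.3,0,0,0,30],[-40.7,0,23.3,0,0,0,30],[-40.7,0,23.3,0,0,0,30],[-40.7,0,23.3,0,0,0,30],[-40.7,0,23.3,0,0,0,30],[0,0,0,0,0,0,30],[0,0,0,0,0,0,30]]' 20
cat > st.py <<'E'
from h import *
from cell import manip
t=np.load("t.npy");s=manip.read_state();R=s["orientation"]
print(s["time"],"nest TCP",w2n(t,s["tool_pos"]).round(1),"yaw err",np.degrees(np.arctan2(R[1,2],R[0,2])-t[2]).round(2),"tilt",R[2].round(3),"F",s["force"].round(1),"w",round(s["width"]*1000,1))
E
python3 st.py; python3 - <<'E'
from cell import manip
import cv2,numpy as np
c=manip.capture("wrist");cv2.imwrite("pics/w1.png",c["img"][:,:,::-1]);np.savez("w1.npz",**c)
E
```

```text
time: 2.35
tool_pos: [0.4916, -0.0562, 0.2332]
orientation: [[-0.048, -0.001, 0.999], [-0.999, -0.0, -0.048], [0.0, -1.0, -0.001]]
force: [1.2, 0.6, -0.5]
width: 0.0301
2.35 nest TCP [-125.5  -13.   233.2] yaw err 0.11 tilt [ 0.    -1.    -0.001] F [ 1.2  0.6 -0.5] w 30.1
```

View pics/w1.png

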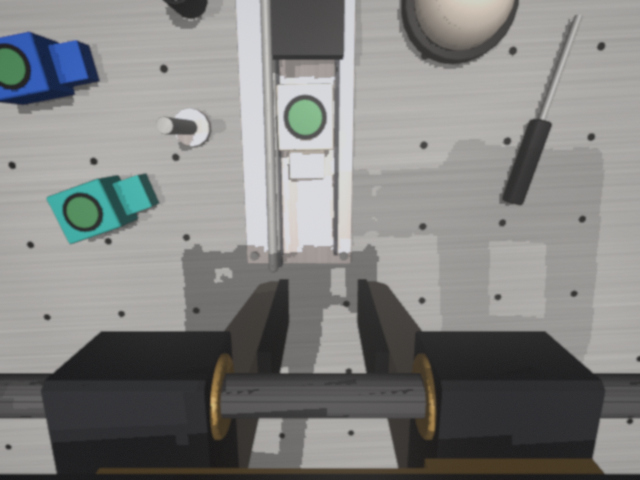

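The wrist view shows the lane straight ahead, the tongue end near (307,178), the plate's near corners near (248,262) and (352,262), and the finger tips at (287,280) and (359,280). I check the finger geometry and refine against this view.

```bash
python3 - <<'E'
from h import *
from cell import manip
c=dict(np.load("w1.npz"));t=np.load("t.npy");s=manip.read_state();R=s["orientation"];p=s["tool_pos"]
for q in[(-15,19,10),(-15,19,-10),(-24,19,10),(-33,19,10),(-33,0,10),(15,19,10),(33,19,10),(-33,-40,10)]:
    print(q,proj(c,[p+R@(np.array(q)/1000)]).round(0)[0])
for n,P in[("NL",(-175,58,8)),("NR",(-175,-40,8)),("plate near L",(0,27,53)),("plate near R",(0,-29,53)),("tongue end top",(-92,0,28)),("window",(-43,0,46)),("bar near",(-165,28,52))]:
    print(n,proj(c,n2w(t,[P])).round(0)[0])
for n,uv,z in[("NL",(248,262),.008),("NR",(352,262),.008),("window",(305,117),.046),("tongue",(307,178),.028),("post top",(166,126),.072),("plNL",(273,57),.053),("plNR",(343,59),.053)]:
    print(n,w2n(t,onplane(c,uv,z)).round(1))
i=cv2.imread("pics/w1.png")[240:400,200:440];cv2.imwrite("pics/w1c.png",cv2.resize(i,None,fx=3,fy=3))
E
```

```text
(-15, 19, 10) [285. 282.]
(-15, 19, -10) [286. 324.]
(-24, 19, 10) [265. 282.]
(-33, 19, 10) [244. 282.]
(-33, 0, 10) [235. 298.]
(15, 19, 10) [354. 282.]
(33, 19, 10) [396. 282.]
(-33, -40, 10) [207. 349.]
NL [246. 267.]
NR [349. 268.]
plate near L [267.  61.]
plate near R [342.  61.]
tongue end top [306. 182.]
window [304. 122.]
bar near [272. 272.]
NL [-169.7   56.     8. ]
NR [-169.4  -42.6    8. ]
window [-39.6  -0.6  46. ]
tongue [-88.6  -1.2  28. ]
post top [-47.3  99.2  72. ]
plNL [ 2.6 22.5 53. ]
plNR [  1.4 -29.4  53. ]
```

View pics/w1c.png

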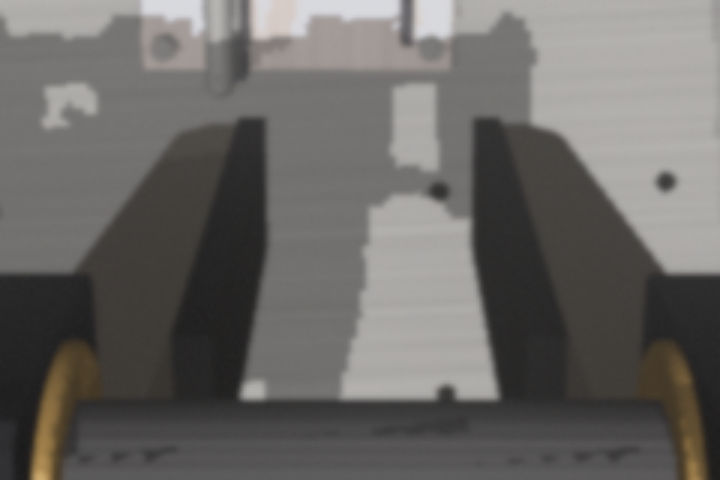

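Finger tips taper to about 12 mm thick. The two cameras disagree by about 4 mm in nest x, so I split the difference (+2 x, -1 y). Now I descend right of the bar with margin.

```bash
python3 - <<'E'
from h import *
t=np.load("t.npy");w=n2w(t,[[2,-1,0]])[0];np.save("t.npy",[w[0],w[1],t[2]])
E
python3 -m creep '[[-0,40,0,0,0,0,30],[4,40,0,0,0,0,30],[0,40,0,0,0,0,30],[0,35,0,0,0,0,30],[0,20,0,0,0,0,30],[0,12,0,0,0,0,30],[0,6,0,0,0,0,30],[0,0,0,0,0,0,30]]'; python3 st.py
```

```text
time: 3.4
tool_pos: [0.492, -0.0604, 0.0408]
orientation: [[-0.049, 0.0, 0.999], [-0.999, -0.0, -0.049], [0.0, -1.0, 0.0]]
force: [0.4, -0.9, -0.3]
width: 0.03
3.4 nest TCP [-126.8  -16.2   40.8] yaw err 0.03 tilt [ 0. -1.  0.] F [ 0.4 -0.9 -0.3] w 30.0
```

```bash
python3 -m creep '[[-6,0,0,0,0,0,30],[-6,0,0,0,0,0,30],[-6,0,0,0,0,0,30],[-5,0,0,0,0,0,30],[-5,0,0,0,0,0,30],[-5,0,0,0,0,0,30],[-4,0,0,0,0,0,30],[0,0,0,0,0,0,30]]'; python3 st.py;  python3 - <<'E'
from cell import manip
import cv2,numpy as np
c=manip.capture("wrist");np.savez("w2.npz",**c);d=manip.capture("side");np.savez("s2.npz",**d)
a=d["img"][200:300,250:410,::-1];a=cv2.resize(a,(640,400),interpolation=cv2.INTER_CUBIC)
b=cv2.resize(c["img"][:300,150:500,::-1],(233,200));b=cv2.resize(c["img"][0:300,150:500,::-1],(640,549))[:400] if 0 else c["img"][:200,:,::-1]
cv2.imwrite("pics/c2.png",np.vstack([a,b]))
E
```

```text
time: 4.4
tool_pos: [0.4933, -0.0229, 0.0404]
orientation: [[-0.048, -0.001, 0.999], [-0.999, -0.0, -0.048], [0.0, -1.0, -0.001]]
force: [-0.8, -3.7, -0.1]
width: 0.0298
4.4 nest TCP [-127.3   21.2   40.4] yaw err 0.08 tilt [ 0.    -1.    -0.001] F [-0.8 -3.7 -0.1] w 29.8
```

View pics/c2.png

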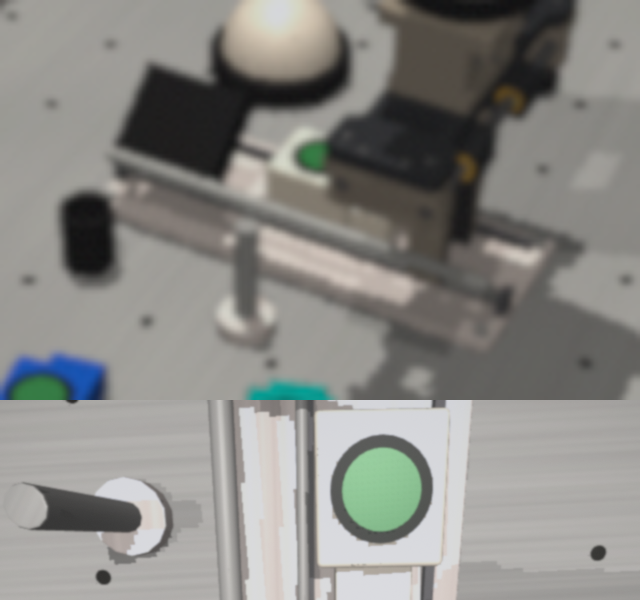

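The cover is partly open (plate slanting up, bar at wrist column ~226, cassette window at ~(381,90)). I get the angle from wrist depth.

```bash
cat > ang.py <<'E'
import sys
from h import *
from cell import manip
def cloud(c):
    z=c["z_map"];v,u=np.indices(z.shape);W=np.linalg.inv(c["world_to_cam"]);K=c["mtx"]
    P=np.stack([(u-K[0,2])/K[0,0]*z,(v-K[1,2])/K[1,1]*z,z],-1).reshape(-1,3)
    P=P[z.ravel()>0.02];P=P@W[:3,:3].T+W[:3,3];t=np.load("t.npy");P=P-[t[0],t[1],0]
    a,s=np.cos(t[2]),np.sin(t[2]);return 1000*np.c_[a*P[:,0]+s*P[:,1],-s*P[:,0]+a*P[:,1],P[:,2]]
if __name__=="__main__":
    c=manip.capture("wrist") if len(sys.argv)<2 else dict(np.load(sys.argv[1]))
    N=cloud(c)
    m=lambda x0,x1,y0,y1,z0,z1:N[(N[:,0]>x0)&(N[:,0]<x1)&(N[:,1]>y0)&(N[:,1]<y1)&(N[:,2]>z0)&(N[:,2]<z1)]
    b=m(-80,-5,33,75,22,62)
    if len(b)>20:
        y=np.median(b[:,1]);z=np.percentile(b[:,2],90)-4
        print("bar n",len(b),"y",y.round(1),"z",z.round(1),"q by y",np.arcsin(np.clip((y-28)/38,-1,1)).round(2),"q by atan",np.arctan2(y-28,z-14).round(2))
    k=m(-80,60,-24,24,41,50)
    if len(k)>20:print("cassette top x",np.percentile(k[:,0],[1,99]).round(1),"y",np.percentile(k[:,1],[1,99]).round(1),"z",np.median(k[:,2]).round(1))
    f=m(-90,30,-15,15,26,30)
    if len(f)>20:print("tongue x",np.percentile(f[:,0],[1,99]).round(1),"y",np.percentile(f[:,1],[1,99]).round(1))
E
python3 ang.py w2.npz
```

```text
bar n 4915 y 52.0 z 43.4 q by y 0.68 q by atan 0.69
cassette top x [-66.  -17.5] y [-20.5  22. ] z 46.4
tongue x [-89.7 -67.9] y [-14.6  14.7]
```

```bash
python3 -m creep '[[-2,0,0,0,0,0,34],[-2,0,0,0,0,0,38],[0,0,0,0,0,0,38],[0,0,0,0,0,0,38]]' 40; python3 st.py; python3 ang.py
```

```text
time: 5.0
tool_pos: [0.4934, -0.0204, 0.0401]
orientation: [[-0.048, -0.001, 0.999], [-0.999, -0.002, -0.048], [0.002, -1.0, -0.001]]
force: [0.3, -13.4, -8.9]
width: 0.0381
5.0 nest TCP [-127.4   23.8   40.1] yaw err 0.1 tilt [ 0.002 -1.    -0.001] F [  0.3 -13.4  -8.9] w 38.1
bar n 4695 y 57.6 z 37.4 q by y 0.89 q by atan 0.9
cassette top x [-66.  -17.5] y [-20.5  22.2] z 46.4
tongue x [-89.7 -67.9] y [-14.6  14.5]
```

```bash
python3 -m creep '[[0,0,0,0,0,0,38],[0,0,0,0,0,0,38]]'|grep force; python3 - <<'E'
from ang import *
from scipy.spatial.transform import Rotation
c=dict(np.load("w1.npz"))
# tool frame of w1: TCP [0.4916,-0.0562,0.2332]
R=np.array([[-.048,0,.999],[-.999,0,-.048],[0,-1,0]]);p=np.array([.4916,-.0562,.2332])
W=np.linalg.inv(c["world_to_cam"]);K=c["mtx"];z=c["z_map"]
for u,v in[(283,285),(270,290),(262,290),(255,300),(240,315),(100,340),(225,340),(60,372),(140,350),(140,420),(320,395),(20,395)]:
    d=z[v,u];P=W[:3,:3]@np.array([(u-K[0,2])/K[0,0]*d,(v-K[1,2])/K[1,1]*d,d])+W[:3,3]
    print((u,v),"tool mm",(1000*R.T@(P-p)).round(1))
d=manip.capture("side")
a=d["img"][190:310,250:410,::-1];cv2.imwrite("pics/c3.png",cv2.resize(a,(800,600),interpolation=cv2.INTER_CUBIC))
E
```

```text
force: [-0.8, -13.6, -8.3]
(283, 285) tool mm [-14.8  10.7  11.3]
(270, 290) tool mm [-19.8   7.   10.5]
(262, 290) tool mm [-23.    6.9  10.5]
(255, 300) tool mm [-24.   -4.7  10.9]
(240, 315) tool mm [-26.7 -19.8  11.6]
(100, 340) tool mm [-41.2 -78.6  32.7]
(225, 340) tool mm [-17.4 -78.   32.4]
(60, 372) tool mm [-42.1 -89.7  32.7]
(140, 350) tool mm [-31.9 -82.5  32.8]
(140, 420) tool mm [-27.9 -93.4  26.3]
(320, 395) tool mm [  1.1 -85.4  25.4]
(20, 395) tool mm [-52.2 -86.5  26.1]
```

View pics/c3.png

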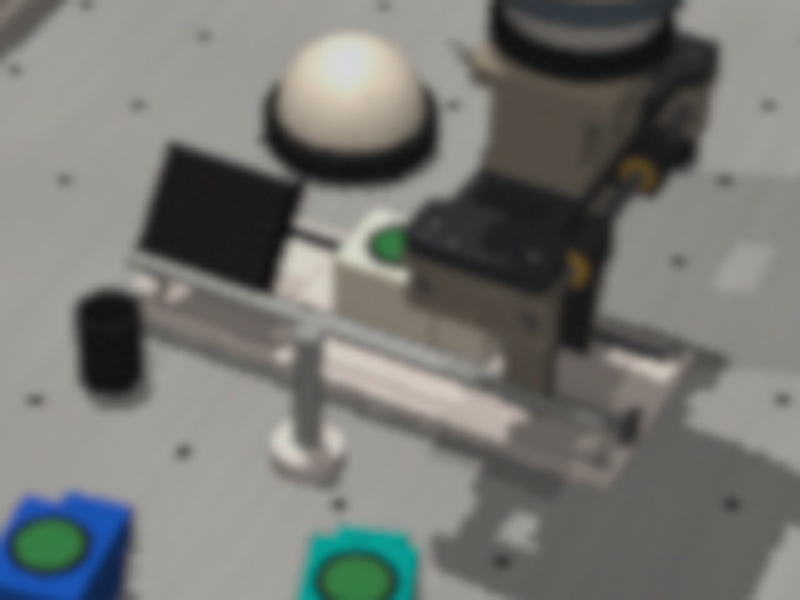

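The finger is clear of the post: the body is 118 mm up. The 13 N is friction from the bar sliding down the finger. Moving down with the bar and forward should relieve it.

```bash
python3 -m creep '[[0,1,3,0,0,0,38],[-1,1,3,0,0,0,38],[-1,0.8,3,0,0,0,38],[0,0,3,0,0,0,38],[0,0,2,0,0,0,38],[0,0,0,0,0,0,38]]' |grep force; python3 st.py; python3 ang.py
```

```text
force: [-2.7, -4.9, 0.4]
6.1 nest TCP [-114.    26.7   37.5] yaw err 0.06 tilt [ 0.    -1.    -0.002] F [-2.7 -4.9  0.4] w 38.0
bar n 4890 y 60.7 z 32.5 q by y 1.04 q by atan 1.06
cassette top x [-65.9 -17.4] y [-20.5  22.2] z 46.4
tongue x [-89.8 -69.5] y [-14.6  14.6]
```

```bash
python3 -m creep '[[0.6,0,4,0,0,0,38],[0.6,0,4,0,0,0,38],[0,0,4,0,0,0,38],[0,0,3,0,0,0,38],[0,0,3,0,0,0,38],[0,0,3,0,0,0,38],[0,0,3,0,0,0,38],[0,0,3,0,0,0,38],[0,0,3,0,0,0,38],[0,0,0,0,0,0,38]]' |grep force; python3 st.py; python3 ang.py
```

```text
force: [-4.5, -4.1, 1.3]
7.4 nest TCP [-83.2  25.8  37.6] yaw err 0.06 tilt [ 0.    -1.    -0.001] F [-4.5 -4.1  1.3] w 37.7
bar n 5793 y 58.5 z 48.1 q by y 0.93 q by atan 0.73
cassette top x [-72.2   1.4] y [-21.9  20.7] z 46.4
tongue x [-75.7 -52.1] y [-14.6  14.4]
```

```bash
cat > look.py <<'E'
import sys,cv2,numpy as np
from cell import manip
c=manip.capture("wrist")["img"][:,:,::-1];d=manip.capture("side")["img"][190:290,250:410,::-1]
cv2.imwrite(sys.argv[1],np.vstack([cv2.resize(d,(512,320),interpolation=cv2.INTER_CUBIC),cv2.resize(c,(512,384))[:270]]))
E
python3 look.py pics/c4.png
```

```text
(no output)
```

View pics/c4.png

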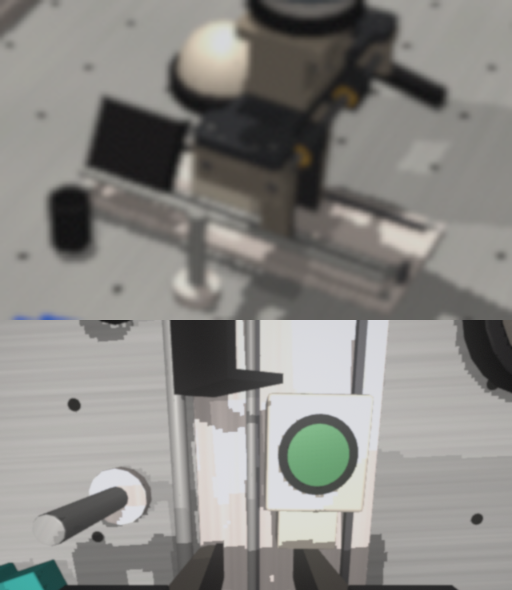

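The cassette is about to pass under the raised lip (window wrist (318,453)) and the cover is well open. I continue the push.

```bash
python3 -m creep '[[-0.4,0,3,0,0,0,38],[0,0,3,0,0,0,38],[0,0,3,0,0,0,38],[0,0,3,0,0,0,38],[0,0,3,0,0,0,38],[0,0,3,0,0,0,38],[0,0,3,0,0,0,38],[0,0,3,0,0,0,38],[0,0,3,0,0,0,38],[0,0,3,0,0,0,38],[0,0,3,0,0,0,38],[0,0,3,0,0,0,38],[0,0,3,0,0,0,38],[0,0,3,0,0,0,38],[0,0,3,0,0,0,38],[0,0,3,0,0,0,38],[0,0,0,0,0,0,38]]' |grep force; python3 st.py; python3 ang.py
```

```text
force: [-2.9, -4.0, 0.8]
9.675 nest TCP [-35.1  26.2  37.5] yaw err 0.06 tilt [ 0.    -1.    -0.001] F [-2.9 -4.   0.8] w 37.7
bar n 3276 y 53.1 z 53.6 q by y 0.72 q by atan 0.56
cassette top x [-24.3  49.5] y [-21.9  20.7] z 46.4
tongue x [-31.6  -4. ] y [-14.5  14.6]
```

```bash
python3 -m creep '[[0,0,3,0,0,0,38],[0,0,3,0,0,0,38],[0,0,1,0,0,0,38],[0,0,0,0,0,0,38]]' |grep force; python3 st.py; python3 -m creep '[[0,0,1,0,0,0,38],[0,0,0,0,0,0,38]]' |grep force; python3 st.py
```

```text
force: [-4.5, -3.2, 1.2]
10.225 nest TCP [-28.4  26.2  37.6] yaw err 0.06 tilt [ 0.    -1.    -0.001] F [-4.5 -3.2  1.2] w 37.8
force: [-4.9, -3.3, 2.0]
10.475 nest TCP [-27.7  26.2  37.5] yaw err 0.06 tilt [ 0.    -1.    -0.002] F [-4.9 -3.3  2. ] w 38.1
```

```bash
python3 -m creep '[[0,0,1,0,0,0,38],[0,0,0,0,0,0,38]]' |grep force; python3 st.py
```

```text
force: [-5.7, -3.2, 2.4]
10.725 nest TCP [-26.7  26.2  37.5] yaw err 0.06 tilt [ 0.    -1.    -0.002] F [-5.7 -3.2  2.4] w 37.8
```

```bash
for i in 1; do python3 -m creep '[[0,0,1,0,0,0,38],[0,0,0,0,0,0,38]]' |grep force; python3 st.py; done; python3 -m creep '[[0,0,1,0,0,0,38],[0,0,0,0,0,0,38]]' |grep force; python3 st.py; python3 ang.py
```

```text
force: [-5.2, -3.8, 2.0]
10.975 nest TCP [-25.7  26.2  37.5] yaw err 0.06 tilt [ 0.    -1.    -0.002] F [-5.2 -3.8  2. ] w 37.7
force: [-5.1, -3.4, 1.3]
11.225 nest TCP [-24.7  26.2  37.5] yaw err 0.06 tilt [ 0.    -1.    -0.002] F [-5.1 -3.4  1.3] w 37.8
bar n 2717 y 51.7 z 54.4 q by y 0.67 q by atan 0.53
cassette top x [-13.8  59.5] y [-21.9  20.7] z 46.4
tongue x [-18.1   6.3] y [-14.5  14.6]
```

```bash
python3 -m creep '[[0,0,1,0,0,0,38],[0,0,0,0,0,0,38]]' |grep force; python3 st.py
```

```text
force: [-5.6, -3.2, 1.0]
11.525 nest TCP [-23.7  26.2  37.5] yaw err 0.06 tilt [ 0.    -1.    -0.002] F [-5.6 -3.2  1. ] w 37.9
```

```bash
python3 -m creep '[[0,0,1,0,0,0,38],[0,0,0,0,0,0,38]]' |grep force; python3 st.py
```

```text
force: [-7.6, -4.2, 4.2]
11.775 nest TCP [-23.2  26.2  37.5] yaw err 0.05 tilt [ 0.    -1.    -0.003] F [-7.6 -4.2  4.2] w 37.6
```

```bash
python3 -m creep '[[0,0,1,0,0,0,38],[0,0,0,0,0,0,38]]' |grep force; python3 st.py;python3 -m creep '[[0,0,0.7,0,0,0,38],[0,0,0,0,0,0,38]]' |grep force; python3 st.py; python3 look.py pics/c5.png
```

```text
force: [-9.1, -3.7, 7.2]
12.025 nest TCP [-23.1  26.2  37.4] yaw err 0.04 tilt [ 0.    -1.    -0.005] F [-9.1 -3.7  7.2] w 38.3
force: [-10.9, -3.6, 8.1]
12.275 nest TCP [-23.   26.2  37.4] yaw err 0.03 tilt [ 0.    -1.    -0.006] F [-10.9  -3.6   8.1] w 38.0
```

View pics/c5.png

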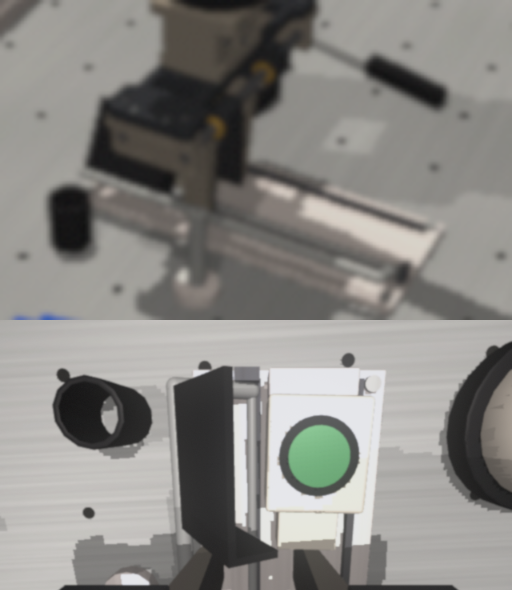

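The cassette is against the stop (white block just ahead of it at wrist (315,382)) and the tool has stalled at rising force. Next: back off, let the cover down by following it right, then lift away.

```bash
python3 -m creep '[[0,0,-4,0,0,0,38],[0,0,-6,0,0,0,38],[0,0,-10,0,0,0,38],[0,0,-10,0,0,0,38],[0,0,-10,0,0,0,38],[5,0,-1,0,0,0,38],[5,0,-1,0,0,0,38],[5,0,-1,0,0,0,38],[5,0,-1,0,0,0,38],[5,0,-1,0,0,0,38],[5,0,-1,0,0,0,38],[5,0,0,0,0,0,38],[5,0,0,0,0,0,38],[5,0,0,0,0,0,38],[3,0,0,0,0,0,38],[0,0,0,0,0,0,38],[0,0,0,0,0,0,38]]' |grep force; python3 st.py
```

```text
force: [0.5, 0.4, -0.5]
14.5 nest TCP [-66.2 -21.6  37.8] yaw err 0.06 tilt [-0. -1. -0.] F [ 0.5  0.4 -0.5] w 38.1
```

```bash
python3 -m creep '[[0,10,0,0,0,0,38],[0,-10,0,0,0,0,38]]' >/dev/null 2>&1 & sleep 0; wait; python3 st.py
```

```text
14.75 nest TCP [-67.2 -21.5  36.8] yaw err 0.07 tilt [-0.    -1.    -0.003] F [0.1 0.4 0.8] w 37.9
```

That last command was a mistake: it dipped 10 mm down and back up instead of lifting. It left no contact force. Lifting properly now.

```bash
python3 -m creep '[[0,-10,0,0,0,0,38],[0,-30,0,0,0,0,38],[0,-40,0,0,0,0,38],[0,-40,0,0,0,0,38],[0,-40,0,0,0,0,38],[0,-30,-30,0,0,0,38],[0,0,-40,0,0,0,38],[0,0,-20,0,0,0,38],[0,0,0,0,0,0,38]]' |grep force; python3 st.py; python3 ang.py; python3 - <<'E'
from cell import manip
import cv2,numpy as np
w=manip.capture("wrist")["img"][:300,:,::-1];t=manip.capture("top")["img"][170:310,210:450,::-1]
cv2.imwrite("pics/c6.png",np.vstack([cv2.resize(w,(512,240)),cv2.resize(t,(512,299),interpolation=cv2.INTER_CUBIC)]))
E
```

```text
force: [0.3, 0.9, 0.0]
15.875 nest TCP [-157.1  -21.8  228.7] yaw err 0.05 tilt [ 0.    -1.     0.001] F [0.3 0.9 0. ] w 38.0
cassette top x [1.6 2.6] y [-23.3  23.4] z 45.6
tongue x [-12.5   3.7] y [-14.8  14.7]
```

View pics/c6.png

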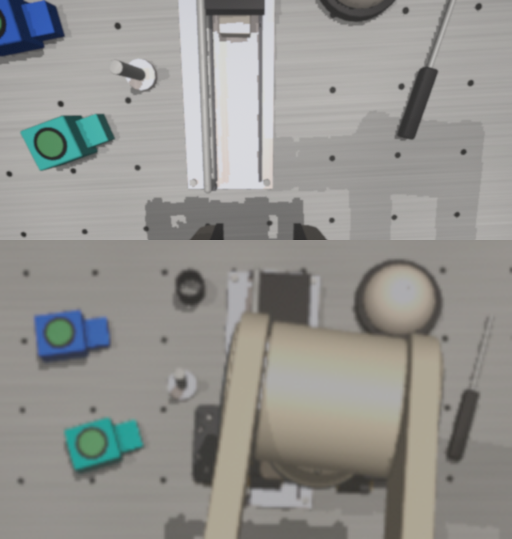

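The tongue end sticks out just under the lip (wrist (235,33)), the plate lies flat and bystanders are in place. I check the plate's flatness from depth, then hand in.

```bash
python3 - <<'E'
from ang import *
N=cloud(manip.capture("wrist"))
for y0,y1 in[(-26,-10),(-10,10),(10,22)]:
    m=(N[:,0]>4)&(N[:,0]<30)&(N[:,1]>y0)&(N[:,1]<y1)&(N[:,2]>30);print("plate z",m.sum(),np.median(N[m,2]).round(1))
m=(N[:,0]>-90)&(N[:,0]<-20)&(N[:,1]>15)&(N[:,1]<45)&(N[:,2]>40);print("bar",np.median(N[m],0).round(1))
print(manip.sign_off())
E
```

```text
plate z 203 54.1
plate z 271 54.0
plate z 156 54.1
bar [-53.8  27.6  55.4]
the job is handed in; nothing more can be done
None
```

The white cassette is home against the stop, the cover has sprung shut over it, and I have handed in the job at about 16 s.

**What I did:** One fingertip swung the lift bar left and held the cover open at about 0.93 to 1.05 rad. The other fingertip pushed the tongue along the lane. The tool stalled at nest x ≈ -23 while the push force rose to about 11 N. I then backed off, let the cover down by following it to the right, and lifted away.

**Last checks:**
- **Cover:** The plate is flat at 54 mm across its width, and the bar is back at y 27.6, which means shut.
- **Cassette:** The tongue end measured -12.5 mm against a nominal -14. The wrist camera reads the lip about 2 mm too far ahead, so this agrees with fully home.
- **Contact and bystanders:** The tool force is about 0. The bystanders visible in the last pictures look unmoved; I did not recheck the screw tray, the mount or the spray bottle, which were out of view.

**What went wrong or disagreed:**
- **Force spike:** While I was opening the cover, friction on the bar raised the side force to about 13 N. Lowering the tool with the bar brought it back down to about 5 N.
- **Mistyped move:** After the cover shut, one command dipped the tool 10 mm and raised it again instead of lifting. The force after it was near zero, but I did not see the lowest point.
- **Camera disagreement:** The top and wrist cameras differed by about 4 mm along the lane, so I split the difference and relied on contact.
- **Angle readings:** The wrist angle estimate became unreliable late in the push, reading 0.53 to 0.72 rad. At that stage I went by the picture and the steady finger position instead.

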